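Lock the bonsai turntable

ROBOT

A 7-joint arm with a two-finger parallel gripper is mounted at the origin on the work surface. World frame = base frame: x ahead of the robot, y to its left, z up, the work surface at z = 0. Lengths are in m, angles in rad, forces in N, time in s.
With the tool pointing down it reaches from about 0.4 to 0.85 m from the base axis. Payload 4.5 kg.
Tool frame: the origin (TCP) lies midway between the tips of the shut fingers; the grasp point (between the pads) lies 19 mm behind it; z points along the fingers, y is the line along which they close (so a half turn about z gives the same grasp; the last joint's range is limited). The gripper opens to 85 mm and grips with 20 to 120 N. Pads are 22 mm wide; open, the fingers measure 114 mm over their backs; the gripper's body (76 mm by 85 mm) begins 54 mm behind the grasp point. The pads swing forward as they close: fully open they stand 13 mm farther back than shut.
Start: joints at [-1.228, 0.689, -0.195, 1.565, 0.157, 0.902, -0.215], TCP at [0.19, 0.595, 0.231] pointing down, gripper open.
Joint ranges: [-3.01, 3.01], [-0.46, 2.08], [-1.47, 1.51], [0.13, 2.56], [-1, 4.14], [0.04, 2.09], [-2.66, 2.66]. Speed limits (rad/s): [2.57, 2.57, 3.14, 3.14, 3.14, 3.14, 3.14].

INTERFACE

Orientations are given as a unit quaternion [w, x, y, z].
In Python, from plant import monitor, eyes, env gives the robot as it stands.
- The arm moves only by the tool drive_tool, never from a script. Its argument "increments" is a list of rows, each a list of 3 entries, a list of its own where there are three numbers: the finger opening in mm, from 0 to 85.4, then the shift along the world's x, y, z in mm, then the turn, a rotation vector about the world's x, y, z in rad. In form: [[jaw, [x, y, z], [rx, ry, rz]], ...]. A call has exactly 10 rows; each row shifts and turns the commanded pose from where the row before left it; what a row does not reach is not made up. A row lasts 1/12 s, in which the tool goes at most 41.7 mm and 7.16 degrees, less where a joint would pass 70% of its speed; a pose out of reach is approached as far as the arm can. A call with a gripper value outside its range is refused whole. The fingers move at their own pace and stop on an object; "squeeze" is the grip in N (left out, the last holds). Time passes only in rows, so rows that do not move let the fingers close, or fill a call up. It gives the time, the measured TCP pose, the force, the opening and the grip force at its end, in the units of the state.
- monitor.sense(): the state, without advancing time (a new reading comes with each control period).
- eyes.read_camera(name): name is "scene" or "top"; returns a dict with "image" (420x560x3 uint8, red, green, blue), "range_z" (420x560 float32, m along the optical axis (not along the pixel's ray), 0 where there is no reading), "fx", "fy", "cx", "cy" (pixels), "k1" (the pictures are not rectified: a ray, as slopes to the right and down, at radius r is drawn at 1 + k1 r^2 times it, then the intrinsics apply), "R" (3x3) and "t" (3): a world point X has camera coordinates R X + t. Camera axes: x right, y down, z forward; pixel columns grow to the right and rows downward; lengths in m; the calibration is good to about 2 mm. A picture is of the moment at which its call begins.
- env.sign_off(): hands the job in; it is judged then, once.
The state is a dict: "time_s": time; "joint_pos": joint angles; "dq": joint speeds; "effort": joint torques, N m; "position": TCP position; "ee_rot": TCP orientation; "wrist_force": force on the tool from outside, world axes, zero at the start; "moment": the same for the moment, N m; "width": finger opening in m; "grip_force": force on a finger pad.
Only numpy, scipy, OpenCV 4.12 (cv2) and the standard library are available. Lean on these libraries where they do the work, as an engineer would, in place of code of your own. Each camera call takes 0.05 s, during which the arm holds its last target. There are 200 camera calls.

TASK

Lock the bonsai turntable: take the red-handled flat screwdriver from the rack, seat its blade in the slot of the brass screw and turn the screw clockwise, blade kept in the slot, until it stops with its slot in line with the two white marks. Then put the driver back upright in the rack hole it came from. Leave the yellow driver and the dark steel screw as they are, and do not touch the brass screw with the fingers.

Things in the scene. Friction and masses are not known exactly. Their poses are not given: they have to be found in the camera images.
- flat_driver_handle (a point): Loose red-handled flat driver, about 150 g, hanging upright in a rack hole. Origin: centre of the handle; z up the tool. Handle 34 mm along x, 22 mm along y (grip across these sides), 64 mm tall. Collar 52 mm across, its underside (resting on the rack's top) 38 mm below the origin; shank 12 mm. Blade tip 98 mm below the origin, 24 mm wide along x, 4.5 mm thick along y.
- brass_screw_slot (a point): Brass slotted screw, head 40 mm across, on one of two grey blocks, 100 mm apart, on a tree turntable's fixed green base. Origin: centre of the slot's floor, 46 mm above the table; turns with the screw; x along the slot. Slot open at both ends, 14 mm deep: 6.5 mm wide in its lower 7 mm, flaring to 15 mm at the top of the head, 60 mm above the table. Brass and steel may change places.
- brass_screw (a joint): Turn of the brass screw in rad, growing clockwise seen from above; starts between 0 and 0.4; hard stop at 1.3, where the slot lines up with the two white marks on its block. Turns with about 0.08 N m of friction, stays where left.
- cross_driver_handle (a point): Loose yellow-handled cross-point driver, of the same size and handle, in the rack's other hole; origin at the centre of its handle. Leave it.
- steel_screw_rim (a point): Dark steel screw, the same in shape as the brass one, on the other block; to be left as it is. This point lies on the end of its slot, 20 mm from its axis, at the slot's floor.
- rack: Dark wooden rack, fixed to the table, 200 mm long (x), 90 mm wide (y), 66 mm tall, origin under its centre. Two through holes 32 mm square at x = +50 and -50 mm; the red driver hangs in either one, the yellow in the other.

How it is judged:
On the way, in this order (a step that is already met when the one before it is completed fails the run):
1. the red driver stands upright with its blade seated in the brass screw's slot (z of flat_driver_handle in the frame of brass_screw_slot below 0.105 m and horizontal distance between flat_driver_handle and brass_screw_slot below 0.018 m and angle between the x axis of flat_driver_handle and the x axis of brass_screw_slot, either way round below 0.26 rad and angle between flat_driver_handle's own z axis and vertical below 0.2 rad), for 0.1 s.
2. the brass screw has been turned clockwise to its stop (joint above 1.04) with the blade still seated (all of step 1 and value of joint brass_screw above 1.04 rad), for 0.2 s.
At the end, for the whole second after the job is handed in: The brass screw is at its stop, slot in line with the marks within 15 degrees (joint above 1.04), and the red driver hangs at rest in the rack hole it came from, handle within 18 mm of where it began and upright within 11 degrees (value of joint brass_screw above 1.04 rad and distance of flat_driver_handle from where it was at the start of the episode below 0.018 m and angle between flat_driver_handle's own z axis and vertical below 0.2 rad and linear speed of flat_driver below 0.03 m/s); the robot touches nothing.
It fails at once if the steel screw is turned by more than 11 degrees (distance of steel_screw_rim from where it was at the start of the episode above 0.004 m).
It fails at once if the yellow driver is moved more than 25 mm (distance of cross_driver_handle from where it was at the start of the episode above 0.025 m).
It fails at once if the fingers touch the brass screw (contact force between the fingers and brass_screw above 0.5 N).
It also fails if it takes over 58 s, if anything falls off the work surface, if the arm or the gripper's body presses on something with over 40 N, if the wrist force passes 120 N, or if a joint passes its speed limit or range.

## Working session

There is one attempt and no reset: what is moved stays moved. The work goes in short steps, Python scripts to look and compute and a tool call to move; the robot and the scene stay as the last step left them, time stands still between calls to the robot, and variables do not carry over. Pictures are saved under pics/ and viewed, at most 10 in all, crops included, and the job is handed in when it is done.

Besides the shell and the picture viewer there is one more tool, called after "Request:" in YAML: its name, and indented under it one key for each argument. drive_tool: Moves the arm, as the interface text tells. Its arguments: {"type":"object","properties":{"increments":{"type":"array"},"squeeze":{"type":"number"}},"required":["increments"]}

```bash
mkdir -p pics; cat > h.py <<'E'
import numpy as np, cv2
from plant import monitor, eyes, env
def cam(n):
    c=eyes.read_camera(n); c['R']=np.array(c['R']); c['t']=np.array(c['t']); return c
def rays(c,uv):
    uv=np.atleast_2d(np.array(uv,float))
    d=np.stack([(uv[:,0]-c['cx'])/c['fx'],(uv[:,1]-c['cy'])/c['fy']],1); s=d.copy()
    for _ in range(10): s=d/(1+c['k1']*(s**2).sum(1,keepdims=True))
    return np.c_[s,np.ones(len(s))]
def onplane(c,uv,z):
    r=rays(c,uv)@c['R']; o=-c['R'].T@c['t']
    return o+r*((z-o[2])/r[:,2:])
def depthpt(c,uv):
    uv=np.atleast_2d(uv); r=rays(c,uv)
    z=c['range_z'][uv[:,1].astype(int),uv[:,0].astype(int)]
    return (r*z[:,None]-c['t'])@c['R']
def proj(c,X):
    p=np.atleast_2d(X)@c['R'].T+c['t']; s=p[:,:2]/p[:,2:]; s=s*(1+c['k1']*(s**2).sum(1,keepdims=True))
    return s*[c['fx'],c['fy']]+[c['cx'],c['cy']]
E
python3 - <<'E'
from h import *
ims=[]
for n in('top','scene'):
    c=cam(n); np.savez('pics/'+n,**c); cv2.imwrite(f'pics/{n}0.png',c['image'][:,:,::-1]); print(n,-c['R'].T@c['t'],c['fx'],c['k1']); print(c['R'].round(2).tolist())
s=monitor.sense(); print(s['position'],s['ee_rot'],s['time_s'])
E
```

```text
top [ 0.41197706 -0.01229138  0.9034331 ] 508.0893488475404 -0.15378360634560628
[[0.02, -1.0, 0.02], [-0.98, -0.02, -0.17], [0.18, -0.02, -0.98]]
scene [ 1.21309917 -0.4016106   0.73762943] 518.9906018486097 0.015697048599994632
[[0.49, 0.87, 0.02], [0.59, -0.31, -0.75], [-0.64, 0.38, -0.67]]
[0.18979626 0.59488181 0.23054574] [-7.84066209e-05  1.53742436e-01  9.88110604e-01 -8.31202618e-04] 0.1
```

View pics/top0.png

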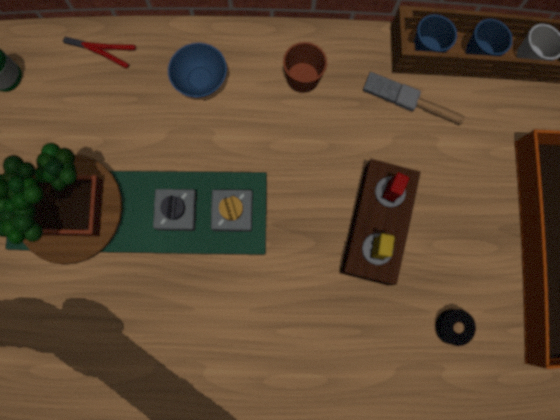

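View pics/scene0.png

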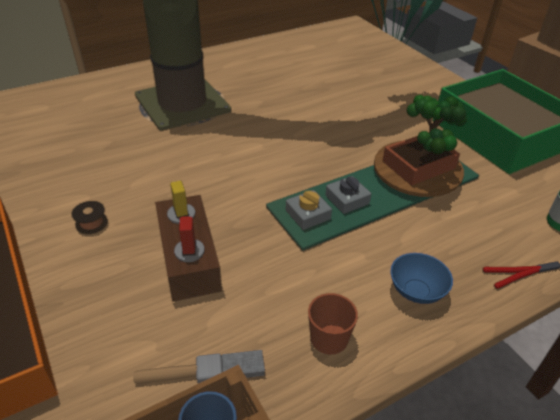

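The top view shows the red driver at about (397,187), with its collar at (391,192), and the yellow one at (384,246). The brass screw is at (231,208) with its slot near vertical, and the steel screw is at (173,208). The scene view agrees: red (188,240), brass (310,203).

```bash
python3 - <<'E'
from h import *
c=dict(np.load('pics/top.npz')); s=dict(np.load('pics/scene.npz'))
def big(m):
    n,l,st,ce=cv2.connectedComponentsWithStats(m.astype(np.uint8)); i=1+st[1:,4].argmax(); return l==i
for nm,c,box in(('top',c,(340,150,440,290)),('scene',s,(150,170,230,270))):
    im=c['image'].astype(int); R,G,B=im[...,0],im[...,1],im[...,2]
    roi=np.zeros(R.shape,bool); roi[box[1]:box[3],box[0]:box[2]]=1
    for col,m in(('red',(R>110)&(G<50)),('yel',(R>110)&(G>90)&(B<60))):
        m=big(m&roi); v,u=np.nonzero(m); uv=np.c_[u,v]; P=depthpt(c,uv); 
        t=P[P[:,2]>P[:,2].max()-.008]
        pk=np.abs(P[:,2]-.136)<.006
        print(nm,col,m.sum(),'zrange',P[:,2].min(),P[:,2].max(),'top face',pk.sum(),P[pk].mean(0).round(4))
        tu=uv[pk]; r=cv2.minAreaRect(onplane(c,tu,.136)[:,:2].astype(np.float32)*1000); print('  rect mm',r)
    # grey collar z~.066-.08
c=dict(np.load('pics/top.npz'))
im=c['image'].astype(int); R,G,B=im[...,0],im[...,1],im[...,2]
print('collar px',im[195,380],'brass',im[208,225],im[208,238])
m=(R>130)&(R-B>70); roi=np.zeros(R.shape,bool); roi[190:228,212:250]=1
m=big(m&roi); v,u=np.nonzero(m); P=onplane(c,np.c_[u,v],.06); 
print('brass n',m.sum(),cv2.minEnclosingCircle(P[:,:2].astype(np.float32)*1000), depthpt(c,np.c_[u,v])[:,2].mean())
a=cv2.resize(c['image'][185:232,150:256],None,fx=7,fy=7,interpolation=cv2.INTER_CUBIC)
b=cv2.resize(s['image'][180:230,280:380],None,fx=7,fy=7,interpolation=cv2.INTER_CUBIC)
b=cv2.resize(b,(742,260)); a=cv2.resize(a,(742,329))
cv2.imwrite('pics/z.png',np.vstack([a,b])[:,:,::-1])
# depth profile around brass: collar
g=(abs(R-G)<25)&(R>110); roi[:]=0; roi[160:280,345:415]=1
for q,(x0,y0,x1,y1) in dict(red=(365,165,420,215),yel=(350,220,405,275)).items():
    k=np.zeros_like(g);k[y0:y1,x0:x1]=1; mm=big(g&k); v,u=np.nonzero(mm); P=depthpt(c,np.c_[u,v]); print(q,'collar z',np.median(P[:,2]),cv2.minEnclosingCircle(onplane(c,np.c_[u,v],np.median(P[:,2]))[:,:2].astype(np.float32)*1000))
# rack top rect
m=(R<110)&(R-B>10); roi[:]=0; roi[155:290,335:425]=1
v,u=np.nonzero(roi); P=depthpt(c,np.c_[u,v]); k=abs(P[:,2]-.066)<.01
print('rack',cv2.minAreaRect(P[k][:,:2].astype(np.float32)*1000),k.sum())
E
```

```text
top red 62 zrange 0.1328184602613103 0.13776818964196988 top face 62 [ 0.584  -0.2103  0.1349]
  rect mm ((584.7037353515625, -211.00787353515625), (14.019627571105957, 19.761547088623047), 64.35360717773438)
top yel 242 zrange 0.1300272681708976 0.903433096024109 top face 241 [ 0.4908 -0.1889  0.1346]
  rect mm ((490.9332275390625, -188.66604614257812), (18.869535446166992, 30.984350204467773), 81.19139862060547)
scene red 150 zrange 0.13255085470029948 0.13756331598994 top face 150 [ 0.5919 -0.2137  0.1354]
  rect mm ((592.6156005859375, -213.60702514648438), (18.40774154663086, 32.04359436035156), 68.48018646240234)
scene yel 145 zrange 0.000295306955691635 0.7376294305650366 top face 137 [ 0.4961 -0.1909  0.1351]
  rect mm ((497.327392578125, -191.44285583496094), (20.690515518188477, 35.65523147583008), 81.07843017578125)
collar px [82 81 83] brass [126  97  47] [135 102  48]
brass n 59 ((560.1572875976562, 48.039886474609375), 13.311738014221191) 0.05914914041966897
red collar z -0.0035305661544303177 ((596.8765258789062, -282.2323303222656), 9.999999747378752e-05)
yel collar z 0.13448959235559954 ((490.84674072265625, -188.73757934570312), 16.462282180786133)
rack ((540.4853515625, -201.07025146484375), (91.0160903930664, 202.29266357421875), 76.8079833984375) 5237
```

View pics/z.png

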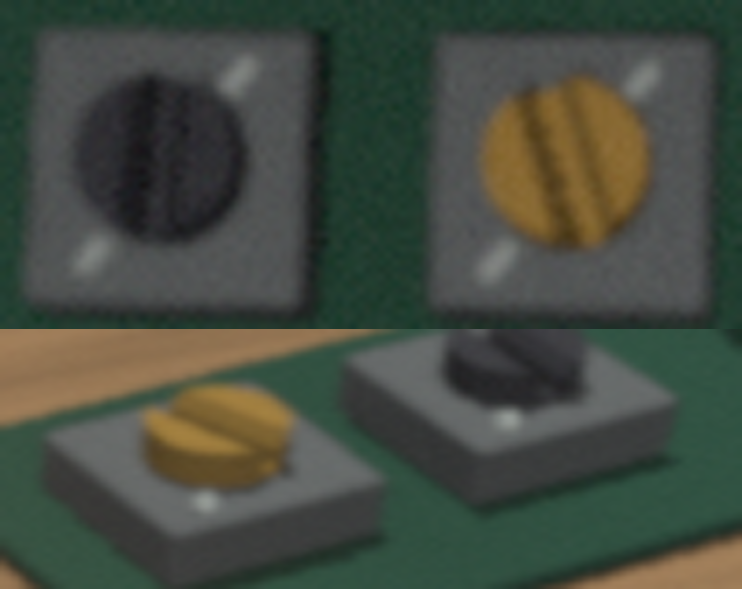

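The zoom shows the brass slot tilted left of vertical at the top, by about 15°. Its white marks run lower-left (497,262) to upper-right (645,78), so the turn is clockwise by about 55°. Now I'll get finer numbers.

```bash
python3 - <<'E'
from h import *
c=dict(np.load('pics/top.npz'))
im=c['image'].astype(int); R,G,B=im[...,0],im[...,1],im[...,2]
def comp(m,x0,y0,x1,y1):
    k=np.zeros_like(m);k[y0:y1,x0:x1]=m[y0:y1,x0:x1]; n,l,st,ce=cv2.connectedComponentsWithStats(k.astype(np.uint8)); return np.argwhere(l==1+st[1:,4].argmax())[:,::-1]
uv=comp((R>60)&(R>2.2*G),380,165,415,210)
P=depthpt(c,uv);k=abs(P[:,2]-.135)<.005
print('red',k.sum(),cv2.minAreaRect(onplane(c,uv[k],.136)[:,:2].astype(np.float32)*1000))
uv=comp((R-B>40)&(R>75),212,188,250,230)
print('brass',len(uv),cv2.minEnclosingCircle(onplane(c,uv,.06)[:,:2].astype(np.float32)*1000),onplane(c,uv,.06).mean(0))
z=lambda p:[p[0]/7+150-.43,p[1]/7+185-.43]
for nm,a,b in(('dark',(533,100),(573,238)),('light',(568,88),(607,232)),('marks',(497,262),(645,78))):
    A=onplane(c,[z(a),z(b)],.055); d=A[0]-A[1]; print(nm,A.mean(0).round(4),np.degrees(np.arctan2(d[1],d[0])))
E
```

```text
red 285 ((587.83203125, -211.2038116455078), (21.427947998046875, 34.55867004394531), 66.61669158935547)
brass 438 ((556.21875, 56.92136001586914), 20.730451583862305) [0.55612858 0.05713102 0.06      ]
dark [0.5552 0.0608 0.055 ] 18.026184386018556
light [0.5577 0.0525 0.055 ] 16.936968540568365
marks [0.5551 0.0564 0.055 ] 143.34369700972917
```

Request:
drive_tool:
  increments:
    - [85,[20,-40,0],[0,0,0]]
    - [85,[20,-40,0],[0,0,0]]
    - [85,[20,-40,0],[0,0,0]]
    - [85,[20,-40,0],[0,0,0]]
    - [85,[20,-40,0],[0,0,0]]
    - [85,[20,-40,0],[0,0,0]]
    - [85,[20,-40,0],[0,0,0]]
    - [85,[20,-40,0],[0,0,0]]
    - [85,[20,-40,0],[0,0,0]]
    - [85,[20,-40,0],[0,0,0]]
  squeeze: 80

```text
time_s: 0.93
position: [0.3766, 0.2208, 0.2312]
ee_rot: [-0.0, 0.154, 0.988, -0.0]
wrist_force: [0.8, 0.1, -1.5]
width: 0.0852
grip_force: 0.0
```

Request:
drive_tool:
  increments:
    - [85,[18,-36,0],[0,0,-0.009]]
    - [85,[18,-36,0],[0,0,-0.009]]
    - [85,[18,-36,0],[0,0,-0.009]]
    - [85,[18,-36,0],[0,0,-0.009]]
    - [85,[18,-36,0],[0,0,-0.009]]
    - [85,[18,-36,0],[0,0,-0.009]]
    - [85,[18,-36,0],[0,0,-0.009]]
    - [85,[18,-36,0],[0,0,-0.009]]
    - [85,[18,-36,0],[0,0,-0.009]]
    - [85,[18,-36,0],[0,0,-0.009]]

```text
time_s: 1.77
position: [0.5564, -0.1393, 0.231]
ee_rot: [-0.0, 0.198, 0.98, 0.0]
wrist_force: [1.3, 0.9, -0.2]
width: 0.085
grip_force: 0.0
```

Request:
drive_tool:
  increments:
    - [85,[18,-36,0],[0,0,0]]
    - [85,[15,-36,0],[0,0,0]]
    - [85,[0,0,0],[0,0,0]]
    - [85,[0,0,-30],[0,0,0]]
    - [85,[0,0,-30],[0,0,0]]
    - [60,[0,0,-30],[0,0,0]]
    - [60,[0,0,-20],[0,0,0]]
    - [60,[0,0,-15],[0,0,0]]
    - [60,[0,0,-15],[0,0,0]]
    - [60,[0,0,0],[0,0,0]]

```text
time_s: 2.6
position: [0.5866, -0.2083, 0.0879]
ee_rot: [-0.003, 0.198, 0.98, 0.0]
wrist_force: [-1.3, -0.2, 0.4]
width: 0.0602
grip_force: 0.0
```

```bash
python3 - <<'E'
from h import *
c=cam('scene');s=cam('top'); a=cv2.resize(c['image'][140:310,120:260],None,fx=3,fy=3); b=cv2.resize(s['image'][130:300,330:460],None,fx=2.9,fy=3)
cv2.imwrite('pics/g1.png',np.hstack([a,cv2.resize(b,(375,510))])[:,:,::-1])
E
```

```text
(no output)
```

View pics/g1.png

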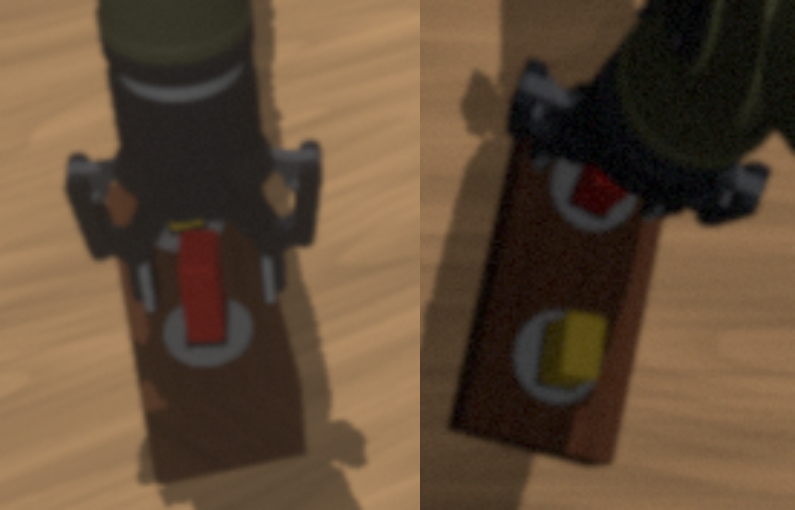

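The fingers straddle the red handle, one at (148,285) and the other at (268,280) in the left crop, with the yellow driver clear. I'll correct by 3 mm and close.

Request:
drive_tool:
  increments:
    - [60,[3,-3,-4],[0,0,0]]
    - [60,[0,0,0],[0,0,0]]
    - [10,[0,0,0],[0,0,0]]
    - [10,[0,0,0],[0,0,0]]
    - [10,[0,0,0],[0,0,0]]
    - [10,[0,0,0],[0,0,0]]
    - [10,[0,0,0],[0,0,0]]
    - [10,[0,0,0],[0,0,0]]
    - [10,[0,0,0],[0,0,0]]
    - [10,[0,0,0],[0,0,0]]
  squeeze: 80

```text
time_s: 3.53
position: [0.5926, -0.2126, 0.088]
ee_rot: [0.001, 0.198, 0.98, -0.0]
wrist_force: [-0.7, 0.2, 4.9]
width: 0.0215
grip_force: 78.7
```

Request:
drive_tool:
  increments:
    - [10,[0,0,5],[0,0,0]]
    - [10,[0,0,8],[0,0,0]]
    - [10,[0,0,10],[0,0,0]]
    - [10,[0,0,10],[0,0,0]]
    - [10,[0,0,12],[0,0,0]]
    - [10,[0,0,12],[0,0,0]]
    - [10,[0,0,12],[0,0,0]]
    - [10,[0,0,12],[0,0,0]]
    - [10,[0,0,12],[0,0,0]]
    - [10,[0,0,7],[0,0,0]]

```text
time_s: 4.37
position: [0.593, -0.2124, 0.1895]
ee_rot: [0.001, 0.198, 0.98, -0.0]
wrist_force: [1.0, 0.6, -1.6]
width: 0.0214
grip_force: 78.1
```

```bash
python3 - <<'E'
from h import *
c=cam('scene'); im=c['image']
print(monitor.sense())
cv2.imwrite('pics/l1.png',cv2.resize(im[110:310,80:300],None,fx=3,fy=3)[:,:,::-1])
E
```

```text
{'time_s': 4.4167, 'joint_pos': array([ 0.40936366,  0.74675771, -0.25292641,  1.59171584,  0.23289692,
        0.82862932,  1.23555187]), 'dq': array([-0.0028544 ,  0.02311355,  0.00541367,  0.01293415,  0.01073282,
       -0.04849668, -0.01054082]), 'effort': array([ 9.04429355e-02, -5.23030221e+01, -1.98335811e+00, -1.37226990e+01,
       -1.54995429e-02,  1.58682335e-01,  1.05873033e-02]), 'position': array([ 0.59363348, -0.21253412,  0.1903213 ]), 'ee_rot': array([ 2.08373975e-03,  1.98131303e-01,  9.80173267e-01, -1.09082611e-04]), 'wrist_force': array([ 0.09264862,  0.80700281, -0.88279715]), 'moment': array([-0.02592567, -0.02176889, -0.03781517]), 'grip_force': 78.13652515411377, 'width': 0.021173245048047566}
```

View pics/l1.png

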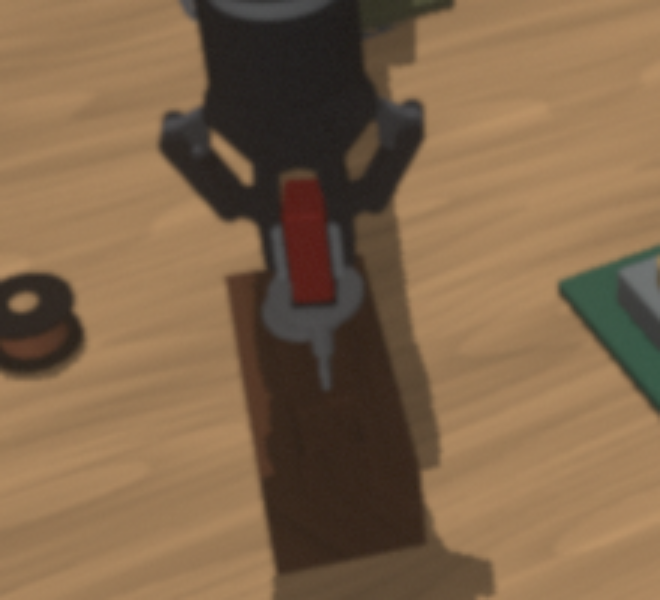

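The driver is held, with its blade tip at crop (326,388), which is full-frame (188.7,239.3). I'll check the tip offset and tilt.

```bash
python3 - <<'E'
from h import *
c=cam('scene'); 
for zz in(.100,.108): print('tip',onplane(c,[[188.7,238.5]],zz))
T=np.array([.5936,-.2125,0]); 
print('expected px tip/collar/top',proj(c,[T+[0,0,.108],T+[0,0,.168],T+[0,0,.238]]).round(1))
im=c['image'].astype(int); m=(im[...,0]>60)&(im[...,0]>2.2*im[...,1]); m[:150]=0;m[240:]=0;m[:,:165]=0;m[:,205:]=0
uv=np.argwhere(m)[:,::-1]; P=depthpt(c,uv); top=P[:,2]>.232; print(P[:,2].max(),cv2.minAreaRect(P[top][:,:2].astype(np.float32)*1000),top.sum())
# shank centre per row, grey pixels
for v in range(226,240,2):
    r=im[v,176:202]; w=np.where((r[:,2]>60)&(r[:,0]-r[:,2]<20))[0]+176; print(v,w.min() if len(w) else 0,w.max() if len(w) else 0,depthpt(c,[[w.mean(),v]]).round(4) if len(w) else '')
E
```

```text
tip [[ 0.59403608 -0.21214104  0.1       ]]
tip [[ 0.60180314 -0.21451821  0.108     ]]
expected px tip/collar/top [[188.  235.1]
 [184.5 209. ]
 [180.1 175.3]]
0.7376294305650366 ((894.284423828125, -309.5093078613281), (20.615001678466797, 663.3831787109375), 72.10677337646484) 195
226 185 189 [[ 0.5985 -0.2136  0.1342]]
228 186 188 [[ 0.5982 -0.214   0.1295]]
230 187 188 [[ 0.6039 -0.2153  0.1303]]
232 187 188 [[ 0.6055 -0.2162  0.1274]]
234 187 189 [[ 0.6048 -0.2156  0.1219]]
236 188 189 [[ 0.6036 -0.2148  0.1157]]
238 188 189 [[ 0.6042 -0.2155  0.1118]]
```

Request:
drive_tool:
  increments:
    - [10,[-4,27,0],[0,0,0.07]]
    - [10,[-4,27,0],[0,0,0.07]]
    - [10,[-4,27,0],[0,0,0.07]]
    - [10,[-4,27,0],[0,0,0.07]]
    - [10,[-4,27,0],[0,0,0.07]]
    - [10,[-4,27,0],[0,0,0.07]]
    - [10,[-4,27,0],[0,0,0.07]]
    - [10,[-4,27,0],[0,0,0.07]]
    - [10,[-4,27,0],[0,0,0.07]]
    - [10,[-1,26,0],[0,0,0.07]]

```text
time_s: 5.3
position: [0.5539, 0.058, 0.1867]
ee_rot: [-0.001, -0.152, 0.988, 0.0]
wrist_force: [0.5, -0.5, -1.3]
width: 0.0208
grip_force: 78.2
```

Request:
drive_tool:
  increments:
    - [10,[0,0,-6],[0,0,0]]
    - [10,[0,0,-6],[0,0,0]]
    - [10,[0,0,-6],[0,0,0]]
    - [10,[0,0,-6],[0,0,0]]
    - [10,[0,0,-6],[0,0,0]]
    - [10,[0,0,0],[0,0,0]]
    - [10,[0,0,0],[0,0,0]]
    - [10,[0,0,0],[0,0,0]]
    - [10,[0,0,0],[0,0,0]]
    - [10,[0,0,0],[0,0,0]]

```text
time_s: 6.13
position: [0.5555, 0.0568, 0.1577]
ee_rot: [0.0, -0.15, 0.989, 0.0]
wrist_force: [0.4, 0.4, -0.8]
width: 0.0212
grip_force: 78.4
```

```bash
python3 - <<'E'
from h import *
c=cam('scene'); t=cam('top'); im=c['image']; s=monitor.sense(); q=s['ee_rot']
from scipy.spatial.transform import Rotation as Q
y=Q.from_quat([q[1],q[2],q[3],q[0]]).as_matrix()[:,1]
print(s['position'],'driver x yaw',np.degrees(np.arctan2(y[1],y[0]))-90, s['joint_pos'][6])
a=cv2.resize(im[120:235,255:365],None,fx=5,fy=5,interpolation=cv2.INTER_CUBIC)
cv2.imwrite('pics/s1.png',a[:,:,::-1])
T=s['position']*[1,1,0]; print(proj(c,[T+[0,0,.078],T+[0,0,.208],[.5565,.0565,.06]]).round(1))
E
```

```text
[0.55545593 0.05683839 0.15759655] driver x yaw 17.25735742613621 1.2857548399136125
[[308.4 188.8]
 [312.8 134. ]
 [308.  196.1]]
```

View pics/s1.png

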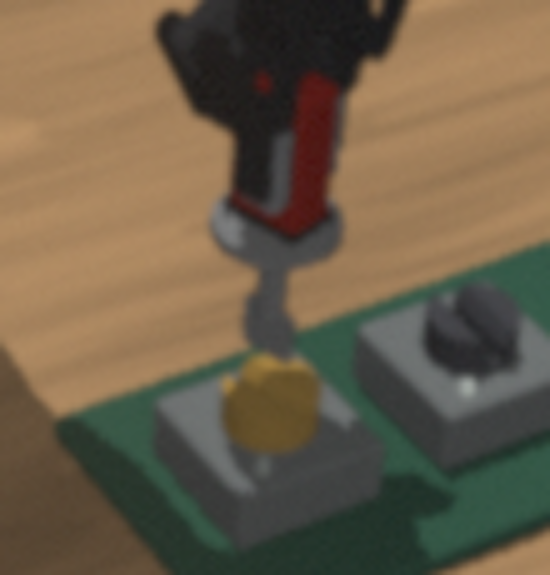

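The blade hangs at crop (272,345), in line with the brass head at (270,400). Its lean matches the slot, so I descend slowly.

Request:
drive_tool:
  increments:
    - [10,[0.5,0,-4],[0,0,0]]
    - [10,[0,0,-4],[0,0,0]]
    - [10,[0,0,-3],[0,0,0]]
    - [10,[0,0,-3],[0,0,0]]
    - [10,[0,0,-3],[0,0,0]]
    - [10,[0,0,-2],[0,0,0]]
    - [10,[0,0,-2],[0,0,0]]
    - [10,[0,0,-2],[0,0,0]]
    - [10,[0,0,-1],[0,0,0]]
    - [10,[0,0,0],[0,0,0]]

```text
time_s: 7.07
position: [0.5557, 0.0566, 0.1331]
ee_rot: [-0.0, -0.15, 0.989, -0.0]
wrist_force: [0.4, 0.4, -1.6]
width: 0.0213
grip_force: 78.4
```

Request:
drive_tool:
  increments:
    - [10,[0,0,-1],[0,0,0]]
    - [10,[0,0,-1],[0,0,0]]
    - [10,[0,0,-1],[0,0,0]]
    - [10,[0,0,-1],[0,0,0]]
    - [10,[0,0,0],[0,0,0]]
    - [10,[0,0,0],[0,0,0]]
    - [10,[0,0,0],[0,0,0]]
    - [10,[0,0,0],[0,0,0]]
    - [10,[0,0,0],[0,0,0]]
    - [10,[0,0,0],[0,0,0]]

```text
time_s: 7.9
position: [0.5558, 0.0567, 0.1293]
ee_rot: [-0.0, -0.15, 0.989, -0.0]
wrist_force: [-0.0, -0.1, -2.5]
width: 0.0212
grip_force: 78.3
```

Request:
drive_tool:
  increments:
    - [10,[0,0,-1],[0,0,0]]
    - [10,[0,0,-1],[0,0,0]]
    - [10,[0,0,0],[0,0,0]]
    - [10,[0,0,0],[0,0,0]]
    - [10,[0,0,0],[0,0,0]]
    - [10,[0,0,0],[0,0,0]]
    - [10,[0,0,0],[0,0,0]]
    - [10,[0,0,0],[0,0,0]]
    - [10,[0,0,0],[0,0,0]]
    - [10,[0,0,0],[0,0,0]]

```text
time_s: 8.73
position: [0.556, 0.0568, 0.1279]
ee_rot: [0.0, -0.15, 0.989, -0.0]
wrist_force: [-0.1, -1.3, 5.4]
width: 0.0212
grip_force: 79.4
```

```bash
python3 - <<'E'
from h import *
c=cam('scene'); s=monitor.sense(); print(s['position'],s['wrist_force'],s['moment'])
a=cv2.resize(c['image'][120:235,255:365],None,fx=5,fy=5,interpolation=cv2.INTER_CUBIC)
cv2.imwrite('pics/s2.png',a[:,:,::-1])
E
```

```text
[0.55595552 0.05677321 0.1278712 ] [-1.14075407 -1.45044631  6.63128585] [-0.37245567  0.24831155 -0.03406928]
```

View pics/s2.png

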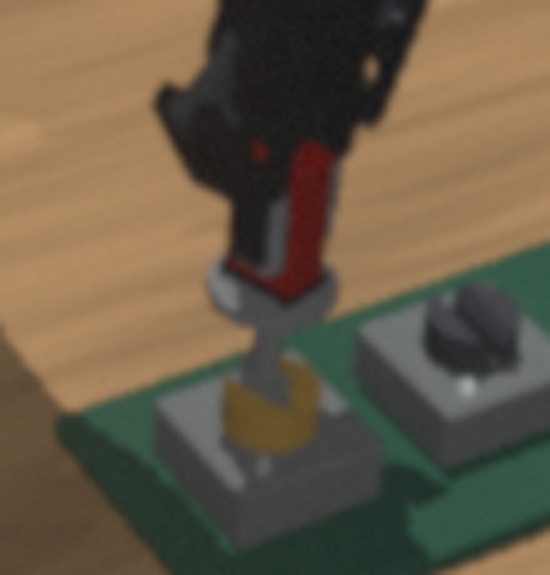

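The blade is seated in the slot at crop (275,390) and touches the floor at the predicted height. I turn clockwise.

Request:
drive_tool:
  increments:
    - [10,[0,0,0],[0,0,-0.05]]
    - [10,[0,0,0],[0,0,-0.06]]
    - [10,[0,0,0],[0,0,-0.06]]
    - [10,[0,0,0],[0,0,-0.06]]
    - [10,[0,0,0],[0,0,-0.06]]
    - [10,[0,0,0],[0,0,-0.06]]
    - [10,[0,0,0],[0,0,-0.06]]
    - [10,[0,0,0],[0,0,-0.06]]
    - [10,[0,0,0],[0,0,-0.06]]
    - [10,[0,0,0],[0,0,-0.06]]

```text
time_s: 9.62
position: [0.556, 0.0568, 0.1279]
ee_rot: [0.0, 0.145, 0.989, 0.0]
wrist_force: [-1.4, -1.0, 5.2]
width: 0.0212
grip_force: 79.4
```

Request:
drive_tool:
  increments:
    - [10,[0,0,0],[0,0,-0.05]]
    - [10,[0,0,0],[0,0,-0.05]]
    - [10,[0,0,0],[0,0,-0.05]]
    - [10,[0,0,0],[0,0,-0.05]]
    - [10,[0,0,0],[0,0,-0.04]]
    - [10,[0,0,0],[0,0,-0.04]]
    - [10,[0,0,0],[0,0,-0.04]]
    - [10,[0,0,0],[0,0,-0.04]]
    - [10,[0,0,0],[0,0,0]]
    - [10,[0,0,0],[0,0,0]]

```text
time_s: 10.45
position: [0.5561, 0.0574, 0.1279]
ee_rot: [0.0, 0.319, 0.948, 0.0]
wrist_force: [-1.0, 0.3, 6.4]
width: 0.0211
grip_force: 79.4
```

```bash
python3 - <<'E'
from h import *
from scipy.spatial.transform import Rotation as Q
s=monitor.sense(); q=s['ee_rot']; y=Q.from_quat([q[1],q[2],q[3],q[0]]).as_matrix()[:,1]
print(s['position'],s['wrist_force'],s['moment'],'driver x yaw',np.degrees(np.arctan2(y[1],y[0]))-90,s['width'])
E
```

```text
[0.55610137 0.0573565  0.12788724] [-1.02053509  0.25545151  6.39270939] [-0.16862545  0.19558475 -0.05893761] driver x yaw -37.15116333708488 0.021087084664781864
```

Request:
drive_tool:
  increments:
    - [10,[0,0,0],[0,0,-0.03]]
    - [10,[0,0,0],[0,0,-0.03]]
    - [10,[0,0,0],[0,0,-0.03]]
    - [10,[0,0,0],[0,0,-0.03]]
    - [10,[0,0,0],[0,0,-0.02]]
    - [10,[0,0,0],[0,0,0]]
    - [10,[0,0,0],[0,0,0]]
    - [10,[0,0,0],[0,0,0]]
    - [10,[0,0,0],[0,0,0]]
    - [10,[0,0,0],[0,0,0]]

```text
time_s: 11.28
position: [0.5561, 0.0574, 0.1279]
ee_rot: [0.0, 0.383, 0.924, 0.0]
wrist_force: [-0.6, -0.2, 6.3]
width: 0.0214
grip_force: 79.4
```

```bash
python3 - <<'E'
from h import *
from scipy.spatial.transform import Rotation as Q
s=monitor.sense(); q=s['ee_rot']; y=Q.from_quat([q[1],q[2],q[3],q[0]]).as_matrix()[:,1]
print(s['position'],s['wrist_force'],s['moment'],'driver x yaw',np.degrees(np.arctan2(y[1],y[0]))-90,s['width'])
E
```

```text
[0.55605492 0.0573993  0.12789309] [-0.61079308 -0.24524121  6.29086352] [-0.21976405  0.24343973  0.39162713] driver x yaw -45.071443787159126 0.021400174910472445
```

The moment of 0.39 N m shows the stop is reached. I relieve the torque and lift.

Request:
drive_tool:
  increments:
    - [10,[0,0,0],[0,0,0.03]]
    - [10,[0,0,0],[0,0,0.03]]
    - [10,[0,0,0],[0,0,0.03]]
    - [10,[0,0,0],[0,0,0]]
    - [10,[0,0,2],[0,0,0]]
    - [10,[0,0,3],[0,0,0]]
    - [10,[0,0,5],[0,0,0]]
    - [10,[0,0,10],[0,0,0]]
    - [10,[0,0,20],[0,0,0]]
    - [10,[0,0,24],[0,0,0]]

```text
time_s: 12.12
position: [0.5545, 0.0566, 0.1915]
ee_rot: [-0.001, 0.342, 0.94, -0.001]
wrist_force: [1.0, 0.9, -0.7]
width: 0.0212
grip_force: 78.4
```

Request:
drive_tool:
  increments:
    - [10,[3.5,-27,0],[0,0,0.03]]
    - [10,[3.5,-27,0],[0,0,0.03]]
    - [10,[3.5,-27,0],[0,0,0.03]]
    - [10,[3.5,-27,0],[0,0,0.03]]
    - [10,[3.5,-27,0],[0,0,0.03]]
    - [10,[3.5,-27,0],[0,0,0.03]]
    - [10,[3.5,-27,0],[0,0,0.03]]
    - [10,[4,-27,0],[0,0,0.03]]
    - [10,[4,-27,0],[0,0,0.03]]
    - [10,[4,-26,0],[0,0,0.03]]

```text
time_s: 12.95
position: [0.5919, -0.2141, 0.192]
ee_rot: [-0.0, 0.198, 0.98, -0.0]
wrist_force: [0.4, 0.7, -1.1]
width: 0.0215
grip_force: 78.5
```

```bash
python3 - <<'E'
from h import *
c=cam('scene'); t=cam('top'); s=monitor.sense(); print(s['position'],s['ee_rot'],s['width'])
a=cv2.resize(c['image'][110:290,130:250],(400,600),interpolation=cv2.INTER_CUBIC)
b=cv2.resize(t['image'][180:236,205:260],(393,400),interpolation=cv2.INTER_CUBIC)
o=np.zeros((600,793,3),np.uint8); o[:,:400]=a; o[:400,400:]=b
cv2.imwrite('pics/r1.png',o[:,:,::-1])
E
```

```text
[ 0.59137137 -0.21999457  0.19175641] [ 6.09143555e-04  2.02139701e-01  9.79352879e-01 -2.66628125e-03] 0.021074737495230728
```

View pics/r1.png

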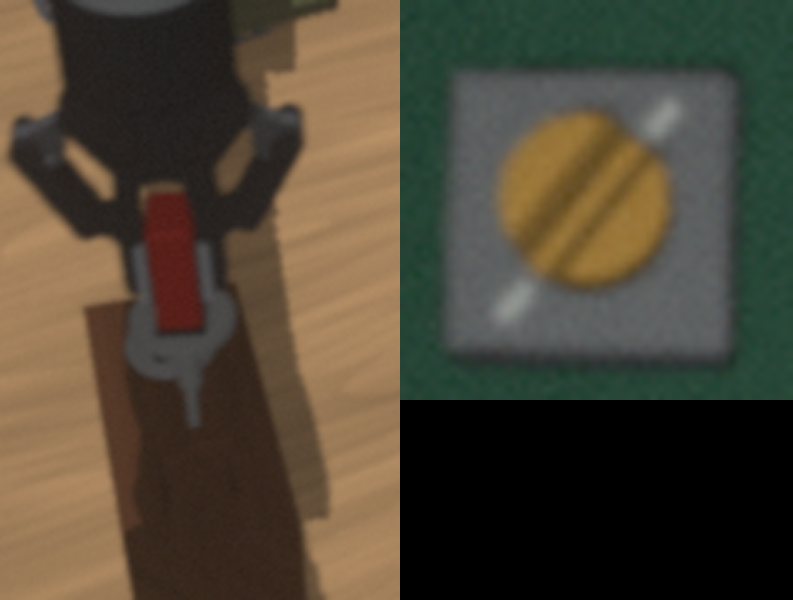

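The brass slot now lines up with the white marks (500,310)–(670,115) in the right crop, and the driver is upright in the grip. I'll let the arm settle over the hole.

Request:
drive_tool:
  increments:
    - [10,[0,0,0],[0,0,0]]
    - [10,[0,0,0],[0,0,0]]
    - [10,[0,0,0],[0,0,0]]
    - [10,[0,0,0],[0,0,0]]
    - [10,[0,0,-3],[0,0,0]]
    - [10,[0,0,-3],[0,0,0]]
    - [10,[0,0,-3],[0,0,0]]
    - [10,[0,0,0],[0,0,0]]
    - [10,[0,0,0],[0,0,0]]
    - [10,[0,0,0],[0,0,0]]

```text
time_s: 13.88
position: [0.5923, -0.2122, 0.1823]
ee_rot: [-0.0, 0.198, 0.98, 0.0]
wrist_force: [0.3, -1.1, -1.5]
width: 0.0211
grip_force: 78.6
```

Back at (0.592,-0.212), the same position and yaw as the grasp. I lower to TCP 0.09.

Request:
drive_tool:
  increments:
    - [10,[0.5,0,-8],[0,0,0]]
    - [10,[0,0,-8],[0,0,0]]
    - [10,[0,0,-8],[0,0,0]]
    - [10,[0,0,-8],[0,0,0]]
    - [10,[0,0,-8],[0,0,0]]
    - [10,[0,0,-8],[0,0,0]]
    - [10,[0,0,-8],[0,0,0]]
    - [10,[0,0,-8],[0,0,0]]
    - [10,[0,0,-8],[0,0,0]]
    - [10,[0,0,0],[0,0,0]]

```text
time_s: 14.72
position: [0.5916, -0.2119, 0.1083]
ee_rot: [-0.002, 0.198, 0.98, 0.0]
wrist_force: [0.9, -0.0, -1.0]
width: 0.0213
grip_force: 78.6
```

Request:
drive_tool:
  increments:
    - [10,[0,0,-7],[0,0,0]]
    - [10,[0,0,-6],[0,0,0]]
    - [10,[0,0,-4],[0,0,0]]
    - [10,[0,0,-3],[0,0,0]]
    - [10,[0,0,-1],[0,0,0]]
    - [10,[0,0,0],[0,0,0]]
    - [10,[0,0,0],[0,0,0]]
    - [10,[0,0,0],[0,0,0]]
    - [10,[0,0,0],[0,0,0]]
    - [10,[0,0,0],[0,0,0]]

```text
time_s: 15.55
position: [0.5929, -0.2123, 0.0895]
ee_rot: [0.0, 0.198, 0.98, 0.0]
wrist_force: [-0.1, -1.0, -2.5]
width: 0.0213
grip_force: 78.6
```

Request:
drive_tool:
  increments:
    - [10,[0,0,-1],[0,0,0]]
    - [10,[0,0,-1],[0,0,0]]
    - [10,[0,0,0],[0,0,0]]
    - [10,[0,0,0],[0,0,0]]
    - [25,[0,0,0],[0,0,0]]
    - [30,[0,0,0],[0,0,0]]
    - [60,[0,0,0],[0,0,0]]
    - [60,[0,0,0],[0,0,0]]
    - [60,[0,0,0],[0,0,0]]
    - [60,[0,0,0],[0,0,0]]

```text
time_s: 16.38
position: [0.5928, -0.2122, 0.0872]
ee_rot: [-0.0, 0.198, 0.98, 0.0]
wrist_force: [-0.9, 0.3, 0.3]
width: 0.0599
grip_force: 0.0
```

Request:
drive_tool:
  increments:
    - [60,[0,0,5],[0,0,0]]
    - [60,[0,0,10],[0,0,0]]
    - [60,[0,0,20],[0,0,0]]
    - [60,[0,0,25],[0,0,0]]
    - [60,[0,0,30],[0,0,0]]
    - [60,[0,0,30],[0,0,0]]
    - [60,[-20,20,10],[0,0,0]]
    - [60,[-20,30,0],[0,0,0]]
    - [60,[-20,30,0],[0,0,0]]
    - [60,[-20,30,0],[0,0,0]]

```text
time_s: 17.22
position: [0.5122, -0.1014, 0.2187]
ee_rot: [0.001, 0.199, 0.98, 0.0]
wrist_force: [0.2, 0.1, 0.5]
width: 0.0601
grip_force: 0.0
```

Request:
drive_tool:
  increments:
    - [60,[0,35,0],[0,0,0]]
    - [60,[0,35,0],[0,0,0]]
    - [60,[0,35,0],[0,0,0]]
    - [60,[0,20,0],[0,0,0]]
    - [60,[0,0,0],[0,0,0]]
    - [60,[0,0,0],[0,0,0]]
    - [60,[0,0,0],[0,0,0]]
    - [60,[0,0,0],[0,0,0]]
    - [60,[0,0,0],[0,0,0]]
    - [60,[0,0,0],[0,0,0]]

```text
time_s: 18.05
position: [0.5128, 0.0215, 0.2174]
ee_rot: [0.0, 0.199, 0.98, -0.0]
wrist_force: [-0.6, 1.1, -0.2]
width: 0.0598
grip_force: 0.0
```

```bash
python3 - <<'E'
from h import *
c=cam('scene'); c0=dict(np.load('pics/scene.npz'))
for q in(c0,c):
    im=q['image'].astype(int);m=(im[...,0]>110)&(im[...,1]<50);m[:170]=0;m[270:]=0;m[:,:150]=0;m[:,230:]=0
    uv=np.argwhere(m)[:,::-1];print(m.sum(),uv.mean(0),uv.min(0),uv.max(0))
a=cv2.resize(c['image'][150:310,120:280],(560,560),interpolation=cv2.INTER_CUBIC)
cv2.imwrite('pics/e1.png',a[:,:,::-1])
E
```

```text
150 [185.38       223.14666667] [180 217] [191 230]
157 [186.7388535  223.53503185] [181 217] [193 230]
```

View pics/e1.png

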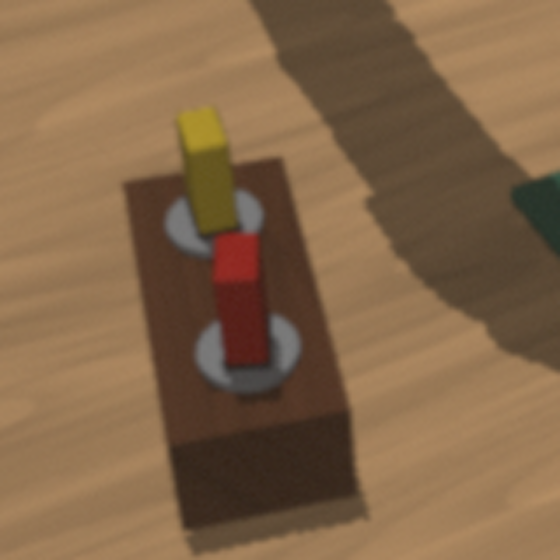

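The red driver stands upright in its own hole at (245,300), about 2 mm from its start. The yellow one is undisturbed and the arm is clear.

```bash
python3 -c "
from plant import env
print(env.sign_off())"
```

```text
the job is handed in; nothing more can be done
None
```

The brass screw is turned to its stop with its slot in line with the white marks, the red driver is back upright in its own rack hole, and the job is handed in; no verdict was returned.

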